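Gauge a plate in the taper gauge by way of the angle rest

ROBOT

A 6-joint arm with a two-finger parallel gripper is mounted at the origin on a cart in front of the work surface, level with it; the furniture and walls round the work are solid. World frame = base frame: x ahead of the robot, y to its left, z up, the work surface at z = 0. Lengths are in m, angles in rad, forces in N, time in s.
With the tool pointing down it reaches from about 0.35 to 0.775 m from the base axis. Payload 7.3 kg.
Tool frame: the origin (TCP) lies midway between the tips of the shut fingers; the grasp point (between the pads) lies 19 mm behind it; z points along the fingers, y is the direction in which the jaws open and shut (so a half turn about z gives the same grasp; the last joint's range is limited). The gripper opens to 92 mm and grips with 3 to 60 N. Pads are 19 mm wide; open, the fingers measure 130 mm over their backs; the gripper's body (75 mm by 190 mm) begins 47 mm behind the grasp point.
Start: joints at [1.017, 0.342, 1.524, -0, 1.275, -0.146], TCP at [0.208, 0.482, 0.227] pointing down, gripper open.
Joint ranges: [-2.53, 2.53], [-0.77, 2.02], [0.04, 2.7], [-1, 4.14], [0.28, 2.66], [-3.11, 3.11]. Speed limits (rad/s): [2.57, 2.57, 3.14, 3.14, 3.14, 3.14].

INTERFACE

Orientations are given as a unit quaternion [w, x, y, z].
In Python, from rig import bot gives the robot as it stands.
- The arm moves only by the tool drive_tool, never from a script. Its argument "plan" is text: rows parted by semicolons, each of 7 numbers parted by spaces: the shift along the world's x, y, z in m, then the turn, a rotation vector about the world's x, y, z in rad, then the opening in per cent of the stroke, from 0 (shut) to 100 (fully open). A call has 1 to 10 rows; each row is the pose to reach, as a shift and turn from the pose commanded when the call began; what a row does not reach only later rows make up. A row lasts 1/12 s, in which the tool goes at most 41.7 mm and 7.16 degrees, less where a joint would pass 70% of its speed; a pose out of reach is approached as far as the arm can. A call with a gripper value outside its range is refused whole. The fingers move at their own pace and stop on an object; the grip force is fixed at half the most. Time passes only in rows, so rows that repeat a pose let the fingers close. It gives the time, the measured TCP pose, the force and the opening at its end, in the units of the state.
- bot.observe(): the state, without advancing time (a new reading comes with each control period).
- bot.capture(name): name is "scene" or "top" or "wrist"; returns (picture, depth): 420x560x3 uint8, red, green, blue; 420x560 float32, m along the optical axis (not along the pixel's ray), 0 where there is no reading.
- bot.camera_params(name): a dict with "mtx" (3x3 intrinsics, pixels), "distortion" ([k1, k2, p1, p2, k3] as OpenCV has them; the pictures are not rectified), "xyz" and "attitude" of the camera in the world. Camera axes: x right, y up, looking along -z (the intrinsics and any distortion apply to the point x, -y, -z); pixel columns grow to the right and rows downward; lengths in m; the calibration is good to about 2 mm. A picture is of the moment at which its call begins: read the wrist's pose just before it. camera_params takes no time and is no camera call; for the wrist camera it gives the pose at the moment of the call.
- bot.close_job(): hands the job in, once; it reports no verdict.
The state is a dict: "time_s": time; "joint_positions": joint angles; "joint_vel": joint speeds; "effort": joint torques, N m; "position": TCP position; "eef_rot": TCP orientation; "ft_force": force on the tool from outside, world axes, zero at the start; "moment": the same for the moment, N m; "width": finger opening in m.
Only numpy, scipy, OpenCV 4.12 (cv2) and the standard library are available. Lean on these libraries where they do the work, as an engineer would, in place of code of your own. Each camera call takes 0.05 s, during which the arm holds its last target.

TASK

Gauge the thickness of the flat aluminium plate. It lies flat on the bench and can only be picked up by its long edges, so first lean it on the 45 degree angle rest and let go, then take it again by its raised upper edge, across the thickness. Stand it on its long edge in the wide mouth of the taper gauge, let go of it there, and then push its end gently along the slot, flat along the straight fence, until it wedges; leave it wedged there for me to read.

Things in the scene. Friction and masses are not known exactly. Their poses are not given: they have to be found in the camera images.
- plate: Flat aluminium plate, 120 x 60 x 12 mm, about 0.3 kg, with four small screw holes and one larger middle hole (of no matter here). Origin: centre of one large face, the one that is underneath at the start; x along the 120 mm length, y along the 60 mm width, z across the 12 mm thickness (the plate fills z 0 to 12 mm). Sliding it along the gauge can take 8 to 10 N; wedged, it stops dead.
- angle_rest: Angle rest, fixed: base 120 x 115 x 10 mm with two metal angle blocks, each 14 mm wide, centred at x = +44 and -44 mm; the 74 mm between them is open down to the base (z = 10 mm), for the fingers. Origin: on the bench under the middle. x runs along a parked plate's long edges. The 45 degree slopes rise towards +y up to y = 38, z = 112 mm, where the blocks have flat tops 10 mm deep.
- rest_foot (a point): Foot of the angle rest's slopes, midway between the two blocks, at (0, -18, 56) mm in the rest's axes. Here a lip on each block, square to the slope, stands 10 mm proud of it. A parked plate lies with one large face on both slopes and its lower long edge on both lips, so its middle is 30 mm and its upper edge 60 mm up the slope from here.
- gauge: Taper gauge, fixed: base 222 x 100 x 10 mm (x -96 to 126, y -50 to 50 mm), its top, the slot's floor, at z = 10 mm, and two fences 18 mm wide from x = 0 to 120 mm, their tops at z = 32 mm. Origin: on the bench under the middle of the slot's wide mouth; x along the slot to its narrow end. The straight fence, with scale lines, is parallel to x, its inner face at y = +11 mm; the taper fence is at -y.
- taper_fence: The gauge's tapered fence, clamped; its cross setting differs by up to 1.5 mm either way. Origin: foot of its inner edge at the mouth, nominally at (0, -11, 10) mm in the gauge's axes, axes parallel to the gauge's. The slot, 20.5 to 23.5 mm wide at the mouth, narrows by 0.12 mm per mm of x, so a 12 mm plate along the straight fence wedges with its leading end about 71 to 96 mm past the mouth.
- parts_tin: Round aluminium tin, 50 mm across, 21 mm high, a bystander. Origin: centre of its underside.
- loupe: Black eye loupe, 35 mm across, 34 mm high, a bystander. Origin: centre of its underside.
- brass_disc: Brass disc lying flat, 29 mm across, 10 mm high, a bystander. Origin: centre of its underside.
- marker: Marker pen lying flat, 134 mm long along its y, 12 mm thick, a bystander. Origin: middle of its underside.

How it is judged:
By the outcome, as a careful person would: the job done as asked, in the order asked, and still so for the second after the job is handed in, with the robot touching nothing.
It also fails if it takes over 64 s, if anything falls off the work surface, if the arm or the gripper's body presses on something with over 40 N, if the wrist force passes 120 N, or if a joint passes its speed limit or range.

## Working session

There is one attempt and no reset: what is moved stays moved. The work goes in short steps, Python scripts to look and compute and a tool call to move; the robot and the scene stay as the last step left them, time stands still between calls to the robot, and variables do not carry over. Pictures are saved under pics/ and viewed, and the job is handed in when it is done.

Besides the shell and the picture viewer there is one more tool, called after "Request:" by a JSON object that holds its "method" and its "body". drive_tool: Moves the arm, as the interface text tells. Its arguments: {"type":"object","properties":{"plan":{"type":"string"}},"required":["plan"]}

```bash
ls; mkdir -p pics; python3 - <<'E'
from rig import bot
import cv2
print(bot.observe())
for n in ("scene","top"):
    im,d=bot.capture(n)
    cv2.imwrite(f"pics/{n}0.png",im[:,:,::-1])
    import numpy as np
    np.savez(f"{n}0.npz",im=im,d=d)
    print(n,bot.camera_params(n))
print("wrist",bot.camera_params("wrist"))
E
```

```text
pics
{'time_s': 0.0, 'joint_positions': array([ 1.01701723e+00,  3.42733172e-01,  1.52501349e+00,  4.06660039e-06,
        1.27539151e+00, -1.45998183e-01]), 'joint_vel': array([ 0.00117496,  0.00251461,  0.00044132, -0.00106787,  0.00151553,
        0.00063943]), 'effort': array([-6.71018061e-04, -4.31241095e+01, -2.44222122e+01,  7.16894190e-02,
        5.60329249e-02, -1.20564837e-04]), 'position': array([0.207964  , 0.48161449, 0.22604077]), 'eef_rot': array([-2.66724081e-04,  2.02481246e-01,  9.79285836e-01, -7.25273256e-04]), 'ft_force': array([-0.24962957, -0.32231605,  0.55700248]), 'moment': array([ 0.02258564, -0.00901303, -0.000231  ]), 'width': 0.09192797667799799}
scene {'mtx': array([[490.26915508,   0.        , 277.91615886],
       [  0.        , 490.26915508, 207.32817184],
       [  0.        ,   0.        ,   1.        ]]), 'distortion': array([-0.13715883,  0.        ,  0.        ,  0.        ,  0.        ]), 'xyz': array([ 0.14770117, -0.42520356,  0.79086684]), 'attitude': array([ 0.87036621,  0.29057051, -0.12518166, -0.37730755])}
top {'mtx': array([[528.76888737,   0.        , 275.9206574 ],
       [  0.        , 528.76888737, 209.25928995],
       [  0.        ,   0.        ,   1.        ]]), 'distortion': array([-0.19721783,  0.        ,  0.        ,  0.        ,  0.        ]), 'xyz': array([ 0.42049529, -0.06003533,  1.17402899]), 'attitude': array([-0.69526825, -0.05533061,  0.03022641,  0.71597972])}
wrist {'mtx': array([[363.25722449,   0.        , 279.38825423],
       [  0.        , 363.25722449, 202.59277122],
       [  0.        ,   0.        ,   1.        ]]), 'distortion': array([0.00504453, 0.        , 0.        , 0.        , 0.        ]), 'xyz': array([0.13885899, 0.51160032, 0.3833755 ]), 'attitude': array([ 0.82748822, -0.11712684, -0.07669151,  0.54374898])}
```

View pics/scene0.png

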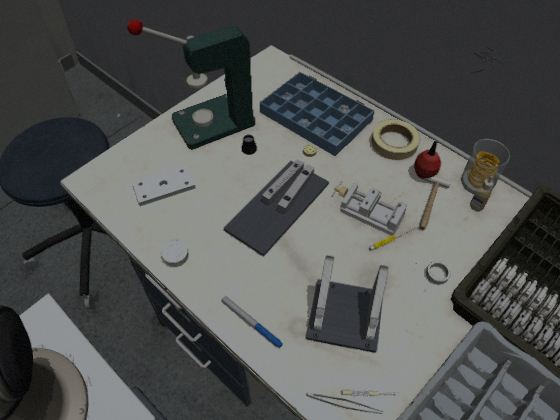

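View pics/top0.png

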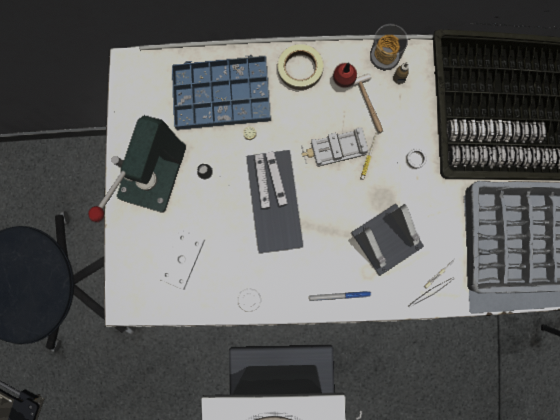

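Both views show the plate at top (182,260), the gauge at (272,200), the rest at (388,238). Next I'll crop closer for the details.

```bash
cat > h.py <<'E'
import numpy as np,cv2
from scipy.spatial.transform import Rotation as R
def quat(q): return R.from_quat([q[1],q[2],q[3],q[0]])
def ray(cp,uv):
    uv=np.asarray(uv,float).reshape(-1,1,2)
    n=cv2.undistortPoints(uv,cp["mtx"],cp["distortion"]).reshape(-1,2)
    d=np.c_[n[:,0],-n[:,1],-np.ones(len(n))]
    return quat(cp["attitude"]).apply(d)
def onplane(cp,uv,z):
    d=ray(cp,uv); o=cp["xyz"]; t=(z-o[2])/d[:,2]; return o+d*t[:,None]
def atdepth(cp,uv,dep):
    return cp["xyz"]+ray(cp,uv)*np.asarray(dep).reshape(-1,1)
def project(cp,P):
    p=quat(cp["attitude"]).inv().apply(np.atleast_2d(P)-cp["xyz"]); p=p*[1,-1,-1]
    return cv2.projectPoints(p.reshape(-1,1,3),np.zeros(3),np.zeros(3),cp["mtx"],cp["distortion"])[0].reshape(-1,2)
E
python3 - <<'E'
import numpy as np,cv2
t=np.load("top0.npz")["im"][:,:,::-1]; s=np.load("scene0.npz")["im"][:,:,::-1]
def crop(i,x,y,w,h,k): return cv2.resize(i[y:y+h,x:x+w],None,fx=k,fy=k,interpolation=cv2.INTER_CUBIC)
cv2.imwrite("pics/t_gauge.png",crop(t,235,140,80,120,5))
cv2.imwrite("pics/t_rest.png",crop(t,340,195,95,90,6))
cv2.imwrite("pics/t_plate.png",crop(t,150,220,70,80,6))
E
```

```text
(no output)
```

View pics/t_gauge.png

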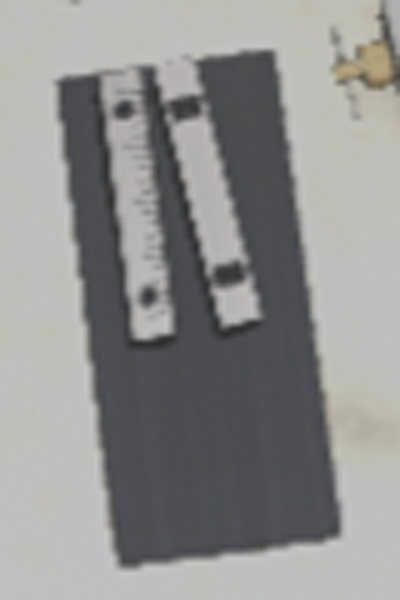

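View pics/t_rest.png

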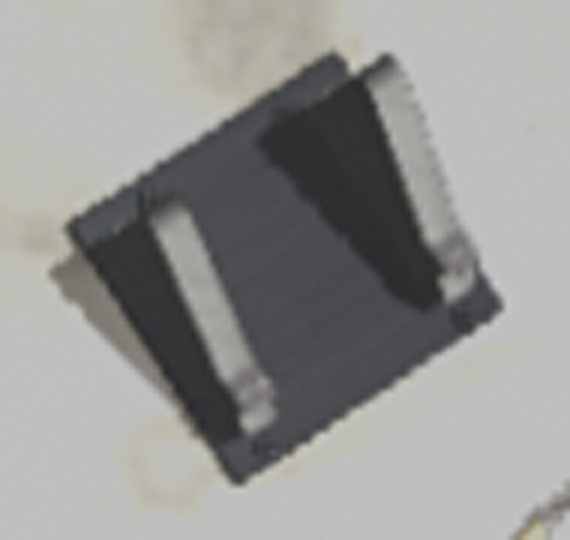

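View pics/t_plate.png

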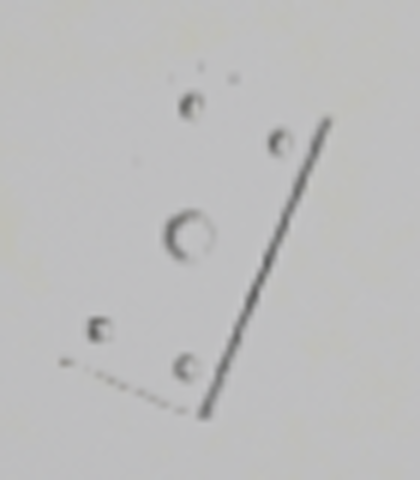

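```bash
python3 - <<'E'
from rig import bot
import cv2,numpy as np
cp=bot.camera_params("wrist"); im,d=bot.capture("wrist")
cv2.imwrite("pics/wrist0.png",im[:,:,::-1]); np.savez("wrist0.npz",im=im,d=d)
s=np.load("scene0.npz")["im"][:,:,::-1]
cv2.imwrite("pics/s_plate.png",cv2.resize(s[155:215,120:210],None,fx=6,fy=6,interpolation=cv2.INTER_CUBIC))
E
```

```text
(no output)
```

View pics/wrist0.png

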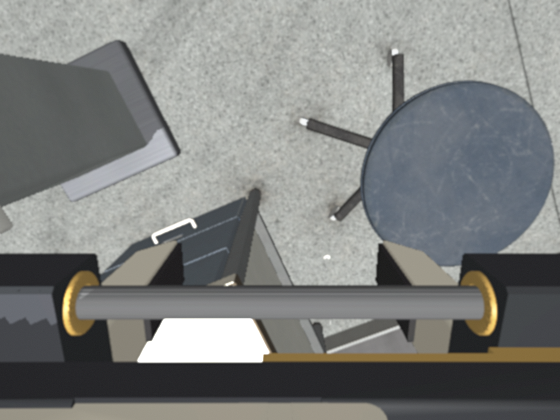

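View pics/s_plate.png

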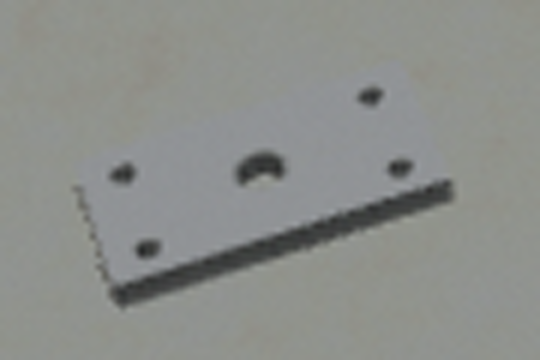

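```bash
python3 - <<'E'
from rig import bot
from h import *
T=bot.camera_params("top");S=bot.camera_params("scene")
def px(p,k,ox,oy): return (np.array(p,float)+.5)/k-.5+[ox,oy]
g=onplane(T,px([(58,80),(272,52),(340,538),(120,565)],5,235,140),.010)
print("gauge corners (x126,y50),(126,-50),(-96,-50),(-96,50)\n",g.round(4))
r=onplane(T,px([(335,55),(70,228),(238,485),(500,305)],6,340,195),.010)
print("rest\n",r.round(4),[np.linalg.norm(r[i]-r[(i+1)%4]).round(4) for i in range(4)])
print([np.linalg.norm(g[i]-g[(i+1)%4]).round(4) for i in range(4)])
pt=onplane(T,px([(192,106),(280,143),(188,236),(98,330),(187,368)],6,150,220),.012)
ps=onplane(S,px([(122,174),(370,96),(260,168),(148,248),(400,168)],6,120,155),.012)
print("holes top\n",pt.round(4),"\nscene\n",ps.round(4))
print("edge top",onplane(T,px([(327,120),(203,415)],6,150,220),0.).round(4))
print("edge scene",onplane(S,px([(118,307),(453,200)],6,120,155),0.).round(4))
# depth cloud fit tops
for n,cp in(("top",T),("scene",S)):
    z=np.load(n+"0.npz");d=z["d"]
    v,u=np.mgrid[0:420,0:560]
    P=atdepth(cp,np.c_[u.ravel(),v.ravel()],d.ravel()).reshape(420,560,3)
    np.save(n+"P.npy",P)
P=np.load("topP.npy")
for u,v in[(182,255),(300,300),(250,230),(262,170),(400,225),(387,235),(150,165),(420,240)]: print(u,v,P[v,u].round(4))
E
```

```text
gauge corners (x126,y50),(126,-50),(-96,-50),(-96,50)
 [[ 0.6869  0.0433  0.01  ]
 [ 0.6963 -0.0537  0.01  ]
 [ 0.4769 -0.0769  0.01  ]
 [ 0.4678  0.0202  0.01  ]]
rest
 [[ 0.5667 -0.2869  0.01  ]
 [ 0.5057 -0.1853  0.01  ]
 [ 0.4095 -0.2433  0.01  ]
 [ 0.4719 -0.344   0.01  ]] [np.float64(0.1185), np.float64(0.1124), np.float64(0.1184), np.float64(0.1107)]
[np.float64(0.0974), np.float64(0.2206), np.float64(0.0976), np.float64(0.2203)]
holes top
 [[0.5063 0.1916 0.012 ]
 [0.4917 0.1585 0.012 ]
 [0.458  0.1937 0.012 ]
 [0.4239 0.2282 0.012 ]
 [0.4093 0.1947 0.012 ]] 
scene
 [[0.4219 0.2281 0.012 ]
 [0.5045 0.1916 0.012 ]
 [0.4568 0.1943 0.012 ]
 [0.408  0.1949 0.012 ]
 [0.4903 0.1583 0.012 ]]
edge top [[0.5006 0.1429 0.    ]
 [0.3916 0.1915 0.    ]]
edge scene [[0.3891 0.1915 0.    ]
 [0.4988 0.1425 0.    ]]
182 255 [0.4671 0.1934 0.0012]
300 300 [ 0.361  -0.0678 -0.0016]
250 230 [0.519  0.0388 0.0023]
262 170 [0.6477 0.0069 0.0338]
400 225 [ 0.5175 -0.2913  0.0268]
387 235 [ 0.4976 -0.2641  0.0119]
150 165 [0.6277 0.2059 0.2228]
420 240 [ 0.4847 -0.3408 -0.0016]
```

```bash
python3 - <<'E'
import numpy as np
P=np.load("topP.npy")
for u,v in[(96,213),(105,190),(120,160),(150,145),(135,185),(170,190),(155,200)]: print(u,v,P[v,u].round(3))
E
```

```text
96 213 [0.527 0.27  0.327]
105 190 [0.622 0.376 0.001]
120 160 [0.638 0.262 0.231]
150 145 [0.658 0.198 0.254]
135 185 [0.627 0.298 0.019]
170 190 [0.613 0.216 0.018]
155 200 [0.591 0.251 0.018]
```

Request:
{"method": "drive_tool", "body": {"plan": "0.249 -0.289 -0.06 0 0 -0.009 100;0.249 -0.289 -0.06 0 0 -0.009 100;0.249 -0.289 -0.06 0 0 -0.009 100;0.249 -0.289 -0.06 0 0 -0.009 100;0.249 -0.289 -0.06 0 0 -0.009 100;0.249 -0.289 -0.06 0 0 -0.009 100;0.249 -0.289 -0.06 0 0 -0.009 100;0.249 -0.289 -0.06 0 0 -0.009 100;0.249 -0.289 -0.06 0 0 -0.009 100;0.249 -0.289 -0.06 0 0 -0.009 100"}}

```text
time_s: 0.98
position: [0.46, 0.1888, 0.1657]
eef_rot: [0.0, 0.209, 0.978, -0.001]
ft_force: [1.2, 0.9, -0.1]
width: 0.0917
```

```bash
python3 - <<'E'
from rig import bot
from h import *
print(bot.observe()["position"],bot.observe()["eef_rot"],bot.observe()["ft_force"])
for n in("wrist","scene"):
    cp=bot.camera_params(n); im,d=bot.capture(n)
    cv2.imwrite(f"pics/{n}1.png",im[:,:,::-1]); np.savez(n+"1.npz",im=im,d=d,**cp)
E
```

```text
[0.45997931 0.18882633 0.16567035] [ 2.40277880e-04  2.08789649e-01  9.77960285e-01 -7.10924451e-04] [ 1.22227931  0.90441756 -0.07631136]
```

View pics/wrist1.png

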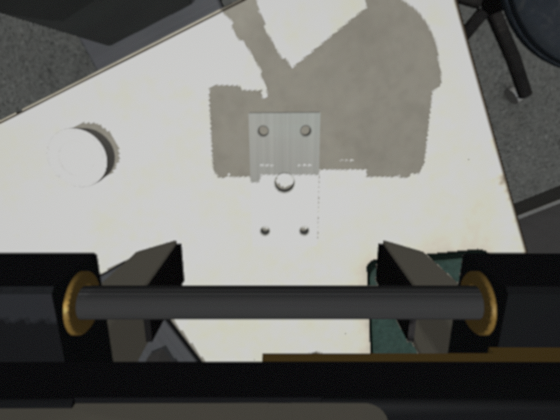

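View pics/scene1.png

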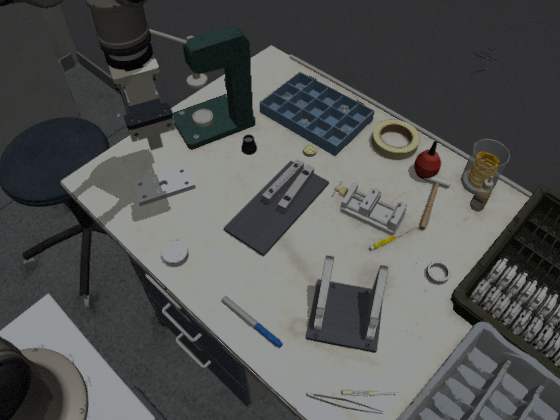

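```bash
python3 - <<'E'
from rig import bot
from h import *
T=bot.camera_params("top");S=bot.camera_params("scene")
a,b=ray(T,[(96,213)])[0],ray(S,[(135,27)])[0]
A=np.c_[a,-b]; t=np.linalg.lstsq(A,S["xyz"]-T["xyz"],rcond=None)[0]
print("ball",T["xyz"]+a*t[0],S["xyz"]+b*t[1])
W=dict(np.load("wrist1.npz"))
h=onplane(W,[(263,131),(306,131),(285,182),(265,231),(304,231)],.012); print(h.round(4),h[[0,1,3,4]].mean(0))
y=np.r_[h[1]-h[0],h[4]-h[3]]; print(np.degrees(np.arctan2((h[1]-h[0])[1],(h[1]-h[0])[0])),np.degrees(np.arctan2((h[0]-h[3]+h[1]-h[4])[1],(h[0]-h[3]+h[1]-h[4])[0])))
print(np.degrees(quat(bot.observe()["eef_rot"]).as_matrix()[:2,1]), bot.observe()["joint_positions"])
E
```

```text
ball [0.52910937 0.27601129 0.31227235] [0.52717301 0.27720936 0.31249549]
[[0.4102 0.1959 0.012 ]
 [0.4251 0.2289 0.012 ]
 [0.4581 0.195  0.012 ]
 [0.4925 0.1598 0.012 ]
 [0.507  0.1923 0.012 ]] [0.45868893 0.19422514 0.012     ]
65.8793273653057 156.103766004044
[23.41025619 52.2949709 ] [ 2.40697901e-01  3.51036914e-01  1.69233991e+00 -8.69176341e-05
  1.09947101e+00 -9.09154001e-01]
```

Request:
{"method": "drive_tool", "body": {"plan": "0 0 -0.04 0 0 0 100;0 0 -0.08 0 0 0 100;0.0 0 -0.11 0 0 0 100;0.0 0 -0.13 0 0 0 100;0.0 0 -0.13 0 0 0 100;0 0 -0.13 0 0 0 100"}}

```text
time_s: 1.58
position: [0.456, 0.1939, 0.0365]
eef_rot: [-0.001, 0.206, 0.979, -0.0]
ft_force: [0.7, -0.1, 0.1]
width: 0.0917
```

```bash
python3 - <<'E'
from rig import bot
from h import *
o=bot.observe();print(o["position"],o["eef_rot"],o["ft_force"])
n="wrist";cp=bot.camera_params(n); im,d=bot.capture(n)
cv2.imwrite(f"pics/{n}2.png",im[:,:,::-1]); np.savez(n+"2.npz",im=im,d=d,**cp)
E
```

```text
[0.45603942 0.19391502 0.03653045] [-1.05544338e-03  2.06238142e-01  9.78501197e-01 -3.48827811e-04] [ 0.65225993 -0.06337044  0.12885557]
```

View pics/wrist2.png

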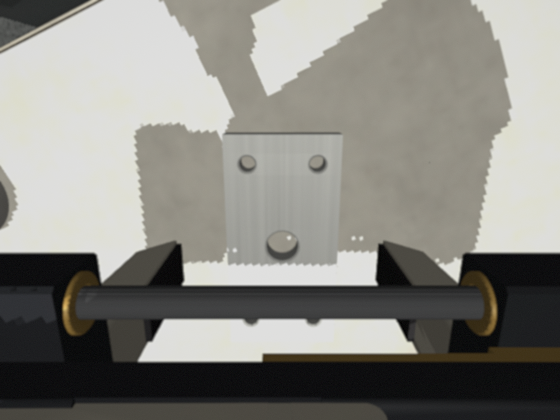

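The plate lies centred between the fingers (its middle hole at (282,243)), so I'll descend and grip.

Request:
{"method": "drive_tool", "body": {"plan": "0.001 0 -0.02 0 0 0 100;0.001 0 -0.033 0 0 0 100;0.001 0 -0.033 0 0 0 100;0.001 0 -0.033 0 0 0 50;0.001 0 -0.033 0 0 0 50;0.001 0 -0.033 0 0 0 50;0.001 0 -0.033 0 0 0 50;0.001 0 -0.033 0 0 0 50"}}

```text
time_s: 2.3
position: [0.4586, 0.1931, 0.0045]
eef_rot: [0.001, 0.207, 0.978, 0.0]
ft_force: [-0.8, 0.5, 0.1]
width: 0.0628
```

Request:
{"method": "drive_tool", "body": {"plan": "0 0 0 0 0 0 30;0 0 0 0 0 0 30;0 0 0 0 0 0 30;0 0 0 0 0 0 30"}}

```text
time_s: 2.63
position: [0.4587, 0.1932, 0.0044]
eef_rot: [0.001, 0.207, 0.978, 0.0]
ft_force: [-1.0, 0.8, 5.5]
width: 0.0598
```

```bash
python3 - <<'E'
import numpy as np,cv2
s=np.load("scene0.npz")["im"][:,:,::-1]
def crop(i,x,y,w,h,k): return cv2.resize(i[y:y+h,x:x+w],None,fx=k,fy=k,interpolation=cv2.INTER_CUBIC)
cv2.imwrite("pics/s_gauge.png",crop(s,220,150,115,105,6))
cv2.imwrite("pics/s_rest.png",crop(s,300,250,95,100,6))
E
```

```text
(no output)
```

View pics/s_gauge.png

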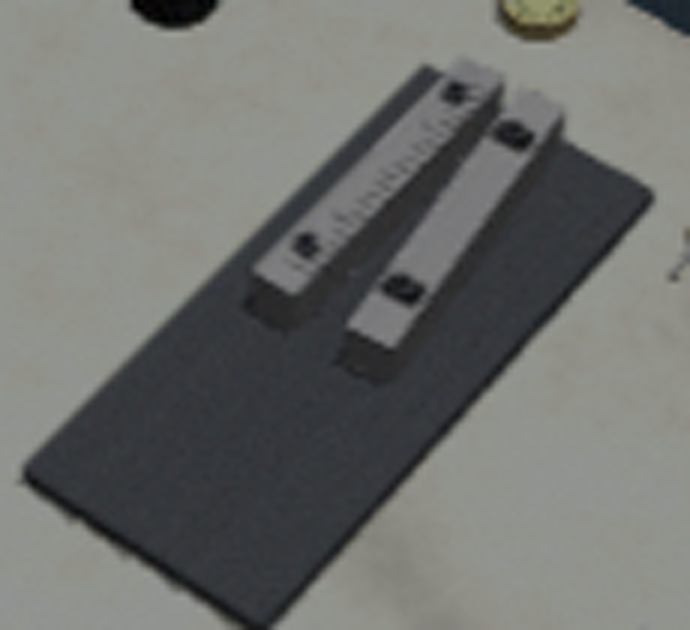

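View pics/s_rest.png

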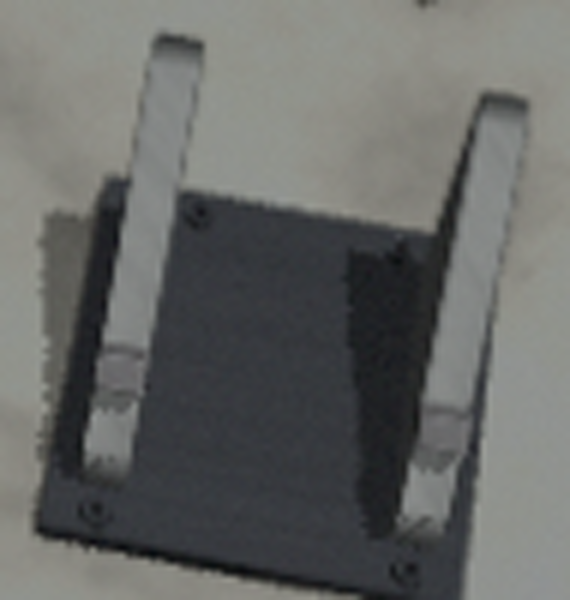

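```bash
python3 - <<'E'
from rig import bot
from h import *
T=bot.camera_params("top");S=bot.camera_params("scene")
def px(p,k,ox,oy): return (np.array(p,float)+.5)/k-.5+[ox,oy]
ang=lambda a,b: np.degrees(np.arctan2(b[1]-a[1],b[0]-a[0])).round(2)
r=onplane(S,px([(38,525),(466,592),(108,180)],6,300,250),.010);print("rest base scene (-60,-57),(60,-57),(-60,57)",r.round(4),ang(r[0],r[1]),ang(r[0],r[2]),np.linalg.norm(r[1]-r[0]),np.linalg.norm(r[2]-r[0]))
c=(r[1]+r[2])/2;print("centre",c)
sc=onplane(S,px([(25,472),(268,628),(652,192)],6,220,150),.010);print("gauge base scene",sc.round(4),"c",((sc[0]+sc[2])/2).round(4),ang(sc[1],sc[2]))
f=px([(253,270),(295,297),(345,327),(397,350),(505,82)],6,220,150); fs=onplane(S,f,.032)
ft=onplane(T,px([(132,342),(175,338),(222,332),(262,322),(143,70),(155,62)],5,235,140),.032)
def loc(P,o,y):
    c,s=np.cos(np.radians(y)),np.sin(np.radians(y)); d=P[:,:2]-o; return np.c_[d@[c,s],d@[-s,c]].round(4)
o=np.array([.5671,-.0184])
print("fence scene",loc(fs,o,6.03));print("fence top",loc(ft,o,6.03))
os_=((sc[0]+sc[2])/2)[:2]-.015*np.array([np.cos(.1052),np.sin(.1052)]); print(os_)
# rest tops z=.112 and foot
print("rest top-back scene", loc(onplane(S,px([(155,38),(203,45),(480,97),(527,103)],6,300,250),.112),np.array([.4884,-.2649]),-58.8))
print("lip scene z56", loc(onplane(S,px([(102,347),(145,350),(425,405),(468,412)],6,300,250),.056),np.array([.4884,-.2649]),-58.8))
print("rest top-back topcam", loc(onplane(T,px([(362,75),(395,60),(150,205),(180,205)],6,340,195),.112),np.array([.4884,-.2649]),-58.8))
print("lip topcam", loc(onplane(T,px([(440,245),(465,235),(235,385),(265,375)],6,340,195),.056),np.array([.4884,-.2649]),-58.8))
E
```

```text
rest base scene (-60,-57),(60,-57),(-60,57) [[ 0.4083 -0.2438  0.01  ]
 [ 0.4737 -0.3444  0.01  ]
 [ 0.5047 -0.1869  0.01  ]] -56.95 30.54 0.11999419138390664 0.11197891639442388
centre [ 0.48920785 -0.2656217   0.01      ]
gauge base scene [[ 0.4661  0.0183  0.01  ]
 [ 0.4775 -0.0797  0.01  ]
 [ 0.6947 -0.0542  0.01  ]] c [ 0.5804 -0.018   0.01  ] 6.69
fence scene [[-0.0005  0.0285]
 [-0.001   0.0106]
 [-0.001  -0.0099]
 [ 0.0017 -0.0289]
 [ 0.1174  0.0103]]
fence top [[-1.000e-04  2.970e-02]
 [-9.000e-04  1.090e-02]
 [-1.100e-03 -9.700e-03]
 [ 9.000e-04 -2.760e-02]
 [ 1.195e-01  9.400e-03]
 [ 1.224e-01  3.700e-03]]
[ 0.56547665 -0.01953467]
rest top-back scene [[-0.0504  0.0436]
 [-0.0374  0.0441]
 [ 0.0376  0.043 ]
 [ 0.0502  0.0436]]
lip scene z56 [[-0.0504 -0.0222]
 [-0.0387 -0.0207]
 [ 0.0382 -0.0218]
 [ 0.0499 -0.0216]]
rest top-back topcam [[ 0.0397  0.0442]
 [ 0.0521  0.0423]
 [-0.0455  0.0471]
 [-0.037   0.0416]]
lip topcam [[ 0.0422 -0.0215]
 [ 0.0518 -0.0235]
 [-0.0468 -0.0223]
 [-0.0359 -0.0253]]
```

```bash
python3 - <<'E'
from rig import bot
from h import *
q=quat(bot.observe()["eef_rot"])
def frame(x,y): z=np.cross(x,y); return R.from_matrix(np.c_[x,y,z])
a=np.radians(-58.8); X=np.array([np.cos(a),np.sin(a),0]);Y=np.array([-np.sin(a),np.cos(a),0]);Z=np.array([0,0,1.])
u=(Y+Z)/2**.5;n=(Z-Y)/2**.5
# tool y=u, tool z=-n -> x=y×z
A=R.from_matrix(np.c_[np.cross(u,-n),u,-n])
rv=(A*q.inv()).as_rotvec();print("to park",rv.round(4),np.degrees(np.linalg.norm(rv)))
E
```

```text
to park [ 0.5983 -0.5252 -0.577 ] 56.33587731934108
```

Request:
{"method": "drive_tool", "body": {"plan": "0 -0.005 0.03 0 0 0 30;-0.01 -0.03 0.06 0 0 0 30;-0.02 -0.06 0.09 0 0 0 30;-0.029 -0.1 0.11 0 0 0 30;-0.029 -0.14 0.12 0 0 0 30;-0.029 -0.18 0.13 0 0 0 30;-0.029 -0.22 0.14 0 0 0 30;-0.029 -0.26 0.14 0 0 0 30;-0.029 -0.30 0.15 0 0 0 30;-0.029 -0.34 0.15 0 0 0 30"}}

```text
time_s: 3.47
position: [0.4288, -0.1487, 0.1546]
eef_rot: [0.0, 0.207, 0.978, -0.0]
ft_force: [1.5, 0.0, -3.2]
width: 0.0597
```

Request:
{"method": "drive_tool", "body": {"plan": "0 -0.03 0.001 0.6 -0.525 -0.577 30;0 -0.06 0.001 0.6 -0.525 -0.577 30;0 -0.09 0.001 0.6 -0.525 -0.577 30;0 -0.12 0.001 0.6 -0.525 -0.577 30;0 -0.15 0.001 0.6 -0.525 -0.577 30;0 -0.154 0.001 0.6 -0.525 -0.577 30;0 -0.154 0.001 0.6 -0.525 -0.577 30;0 -0.154 0.001 0.6 -0.525 -0.577 30;0 -0.154 0.001 0.6 -0.525 -0.577 30;0 -0.154 0.001 0.6 -0.525 -0.577 30"}}

```text
time_s: 4.3
position: [0.4281, -0.301, 0.1536]
eef_rot: [0.186, 0.454, 0.805, 0.334]
ft_force: [-0.0, 0.8, -3.2]
width: 0.0597
```

```bash
python3 - <<'E'
from rig import bot
from h import *
o=bot.observe();print(o["position"],o["eef_rot"],o["ft_force"],o["joint_positions"])
print(quat(o["eef_rot"]).as_matrix().round(3))
for n in ("wrist","scene"):
    cp=bot.camera_params(n); im,d=bot.capture(n)
    cv2.imwrite(f"pics/{n}3.png",im[:,:,::-1]); np.savez(n+"3.npz",im=im,d=d,**cp)
E
```

```text
[ 0.42811071 -0.30095122  0.1535723 ] [0.18560065 0.45406281 0.8050598  0.33355372] [-0.0177505   0.76371468 -3.1700955 ] [-1.21538428  0.47284661  1.85539157  0.84989965  1.1723729  -2.25141177]
[[-0.519  0.607  0.602]
 [ 0.855  0.365  0.369]
 [ 0.004  0.706 -0.709]]
```

View pics/wrist3.png

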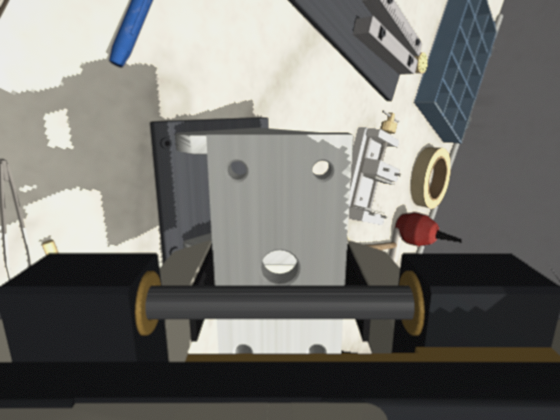

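View pics/scene3.png

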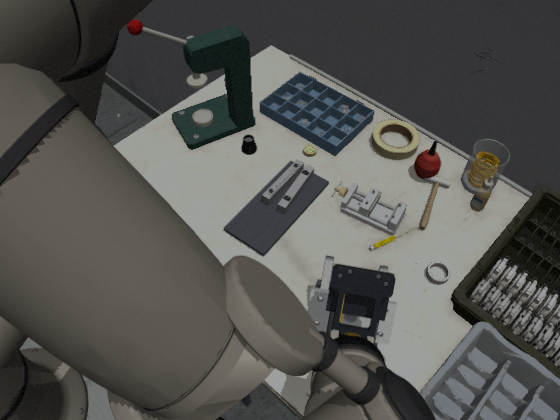

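Request:
{"method": "drive_tool", "body": {"plan": "0.015 0.009 -0.018 0 0 0 30;0.03 0.018 -0.036 0 0 0 30;0.045 0.027 -0.054 0 0 0 30;0.053 0.032 -0.063 0 0 0 30;0.055 0.0335 -0.066 0 0 0 30;0.057 0.0345 -0.068 0 0 0 30;0.058 0.0355 -0.0695 0 0 0 30;0.058 0.0355 -0.0695 0 0 0 30"}}

```text
time_s: 5.07
position: [0.4873, -0.2658, 0.0858]
eef_rot: [0.188, 0.453, 0.805, 0.334]
ft_force: [-0.1, -0.2, -2.6]
width: 0.0597
```

```bash
python3 - <<'E'
from rig import bot
from h import *
o=bot.observe();print(o["position"],o["ft_force"],o["moment"])
for n in ("wrist",):
    cp=bot.camera_params(n); im,d=bot.capture(n)
    cv2.imwrite(f"pics/{n}4.png",im[:,:,::-1]); np.savez(n+"4.npz",im=im,d=d,**cp)
E
```

```text
[ 0.48732822 -0.26575073  0.08580205] [-0.09637968 -0.23811166 -2.63365807] [-0.47004953  0.71145274  0.00297435]
```

View pics/wrist4.png

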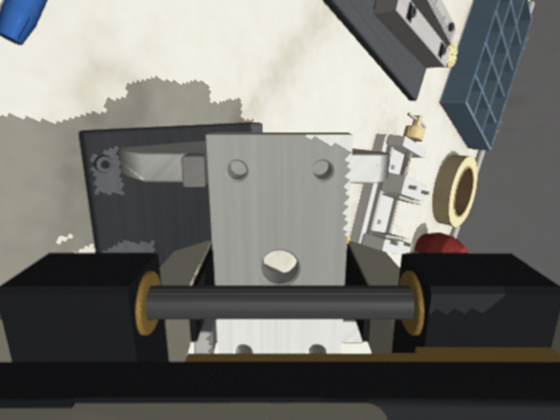

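Request:
{"method": "drive_tool", "body": {"plan": "0.001 0.0006 -0.0012 0 0 0 30;0.0018 0.0011 -0.0021 0 0 0 30;0.0024 0.0015 -0.0028 0 0 0 30;0.0024 0.0015 -0.0028 0 0 0 30"}}

```text
time_s: 5.45
position: [0.4896, -0.2641, 0.0825]
eef_rot: [0.187, 0.454, 0.805, 0.334]
ft_force: [-1.3, -0.3, -2.9]
width: 0.0596
```

Request:
{"method": "drive_tool", "body": {"plan": "0.0006 0.0004 -0.0007 0 0 0 30;0.0012 0.0008 -0.0014 0 0 0 30;0.0018 0.0011 -0.0021 0 0 0 30;0.0018 0.0011 -0.0021 0 0 0 30"}}

```text
time_s: 5.78
position: [0.4899, -0.264, 0.0822]
eef_rot: [0.188, 0.453, 0.805, 0.333]
ft_force: [-26.7, -5.6, 20.8]
width: 0.0594
```

Request:
{"method": "drive_tool", "body": {"plan": "-0.0016 -0.001 0.0018 0 0 0 30;-0.0016 -0.001 0.0018 0 0 0 30;-0.0022 -0.0014 0.0011 0 0 0 30;-0.0028 -0.0017 0.0004 0 0 0 30;-0.0028 -0.0017 0.0004 0 0 0 30"}}

```text
time_s: 6.2
position: [0.4891, -0.2645, 0.0815]
eef_rot: [0.188, 0.453, 0.805, 0.334]
ft_force: [-2.2, -1.5, 5.0]
width: 0.0594
```

Request:
{"method": "drive_tool", "body": {"plan": "0 0 0 0 0 0 80;0 0 0 0 0 0 90;0 0 0 0 0 0 98;0 0 0 0 0 0 98;0 0 0 0 0 0 98;0 0 0 0 0 0 98"}}

```text
time_s: 6.7
position: [0.4886, -0.2642, 0.0806]
eef_rot: [0.187, 0.453, 0.805, 0.334]
ft_force: [-0.2, 0.2, -0.1]
width: 0.0892
```

```bash
python3 - <<'E'
from rig import bot
from h import *
o=bot.observe();print(o["position"],o["ft_force"],o["width"])
for n in ("wrist",):
    cp=bot.camera_params(n); im,d=bot.capture(n)
    cv2.imwrite(f"pics/{n}5.png",im[:,:,::-1]); np.savez(n+"5.npz",im=im,d=d,**cp)
E
```

```text
[ 0.48864818 -0.26423794  0.08063928] [-0.20261192  0.15390739 -0.10985147] 0.08922485759957247
```

View pics/wrist5.png

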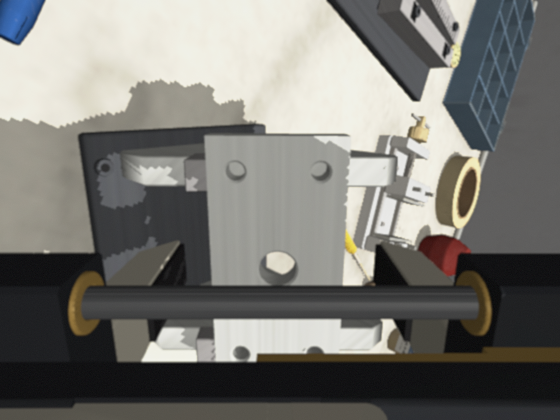

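Request:
{"method": "drive_tool", "body": {"plan": "-0.012 -0.0075 0.014 0 0 0 98;-0.034 -0.021 0.04 0 0 0 98;-0.055 -0.034 0.065 0 0 0 98;-0.06 -0.037 0.1 0 0 0 80;-0.06 -0.037 0.14 0 0 0 60;-0.05 -0.03 0.18 0 0 0 45;-0.05 -0.03 0.18 -0.1 0.17 0 45;-0.05 -0.03 0.18 -0.2 0.34 0 45"}}

```text
time_s: 7.42
position: [0.4381, -0.2961, 0.2629]
eef_rot: [0.129, 0.475, 0.84, 0.228]
ft_force: [-0.2, -0.2, -1.0]
width: 0.0612
```

```bash
python3 - <<'E'
from rig import bot
from h import *
o=bot.observe();print(o["position"],o["ft_force"],o["width"],o["joint_positions"].round(3))
print(quat(o["eef_rot"]).as_matrix().round(3))
for n in ("scene",):
    cp=bot.camera_params(n); im,d=bot.capture(n)
    cv2.imwrite(f"pics/{n}6.png",im[:,:,::-1]); np.savez(n+"6.npz",im=im,d=d,**cp)
E
```

```text
[ 0.43807152 -0.29614361  0.26285374] [-0.24944992 -0.24619712 -0.99181381] 0.061214260771255496 [-1.06   0.273  1.646  0.555  1.288 -1.777]
[[-0.515  0.739  0.434]
 [ 0.857  0.444  0.261]
 [ 0.     0.506 -0.862]]
```

View pics/scene6.png

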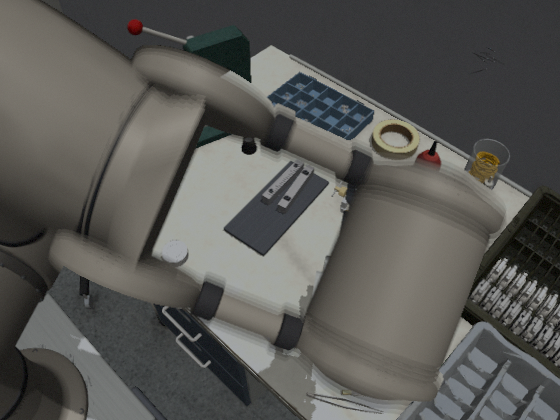

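Request:
{"method": "drive_tool", "body": {"plan": "0.011 0.0066 0.01 -0.61 1.007 0 45;0.022 0.013 0.01 -0.61 1.007 0 45;0.033 0.02 0.01 -0.61 1.007 0 45;0.044 0.0265 0.01 -0.61 1.007 0 45;0.055 0.033 0.01 -0.61 1.007 0 45;0.066 0.04 0.01 -0.61 1.007 0 45;0.077 0.046 0.01 -0.61 1.007 0 45;0.088 0.053 0.01 -0.61 1.007 0 45;0.099 0.06 0.01 -0.61 1.007 0 45;0.11 0.066 0.01 -0.61 1.007 0 45"}}

```text
time_s: 8.3
position: [0.5494, -0.2257, 0.2678]
eef_rot: [-0.16, 0.465, 0.826, -0.276]
ft_force: [0.7, -0.2, -0.1]
width: 0.0415
```

Request:
{"method": "drive_tool", "body": {"plan": "0 0 0 0 0 0 45;0 0 0 0 0 0 45"}}

```text
time_s: 8.47
position: [0.549, -0.2274, 0.268]
eef_rot: [-0.158, 0.466, 0.827, -0.274]
ft_force: [-0.9, 0.9, 1.0]
width: 0.0414
```

```bash
cat > snap.py <<'E'
import sys
from rig import bot
from h import *
o=bot.observe();print(o["position"].round(4),o["ft_force"].round(2),o["width"],o["joint_positions"].round(3))
print(quat(o["eef_rot"]).as_matrix().round(3))
k=sys.argv[1]
for n in sys.argv[2:]:
    cp=bot.camera_params(n); im,d=bot.capture(n)
    cv2.imwrite(f"pics/{n}{k}.png",im[:,:,::-1]); np.savez(n+k+".npz",im=im,d=d,**cp)
E
python3 snap.py 7 wrist scene
```

```text
[ 0.549  -0.2274  0.268 ] [-0.89  0.88  1.01] 0.04143354871721176 [-0.286  0.751  0.884 -0.488  1.937 -0.908]
[[-0.516  0.683 -0.517]
 [ 0.857  0.417 -0.305]
 [ 0.007 -0.6   -0.8  ]]
```

View pics/wrist7.png

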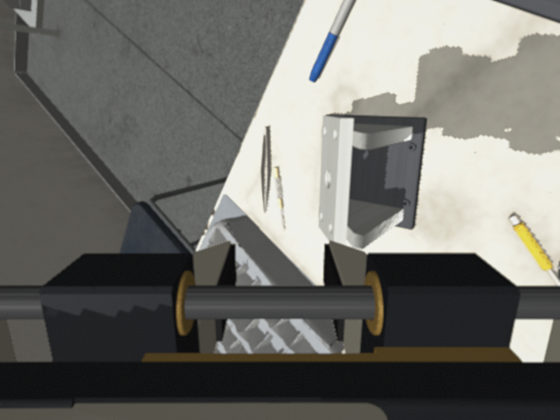

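View pics/scene7.png

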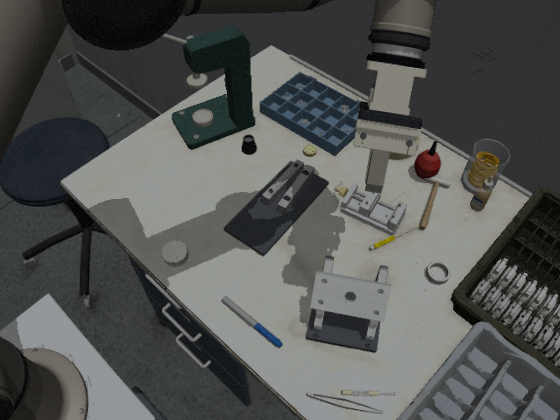

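```bash
python3 - <<'E'
from rig import bot
from h import *
q=quat(bot.observe()["eef_rot"])
a=np.radians(-58.8); X=np.array([np.cos(a),np.sin(a),0]);Y=np.array([-np.sin(a),np.cos(a),0]);Z=np.array([0,0,1.])
u=(Y+Z)/2**.5;n=(Z-Y)/2**.5
A=R.from_matrix(np.c_[np.cross(-n,-u),-n,-u]); print((A*q.inv()).as_rotvec().round(4))
O=np.array([.488,-.2655,0]); foot=O-.018*Y+.056*Z
S=bot.camera_params("scene")
print("pred corners px",project(S,[foot+60*u*.001+.012*n+s*.06*X for s in(-1,0,1)]+[foot+.03*u+.012*n]).round(1))
E
python3 -c "
import numpy as np,cv2
s=np.load('scene7.npz')['im'][:,:,::-1]
cv2.imwrite('pics/s7c.png',cv2.resize(s[255:350,300:400],None,fx=6,fy=6,interpolation=cv2.INTER_CUBIC))"
```

```text
[-0.0775  0.1222  0.0055]
pred corners px [[316.7 271.5]
 [354.1 278.2]
 [391.7 284.8]
 [350.8 296.1]]
```

View pics/s7c.png

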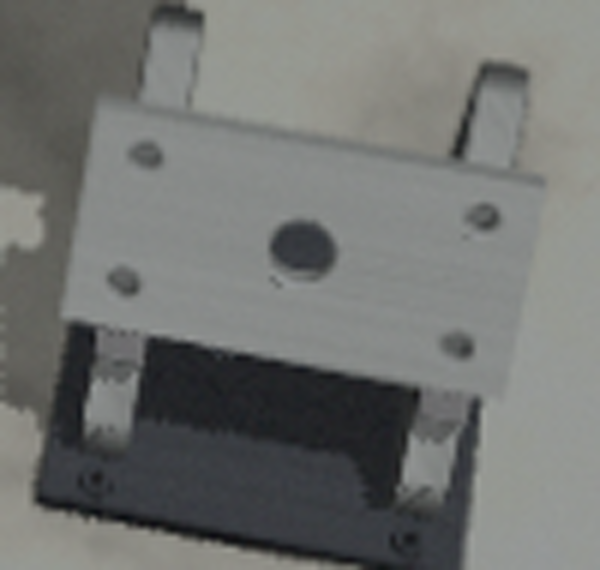

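Request:
{"method": "drive_tool", "body": {"plan": "0 0 -0.03 -0.078 0.122 0.005 45;-0.002 -0.001 -0.06 -0.078 0.122 0.005 45;-0.004 -0.002 -0.09 -0.078 0.122 0.005 45;-0.0055 -0.004 -0.115 -0.078 0.122 0.005 45;-0.0055 -0.004 -0.124 -0.078 0.122 0.005 45;-0.0055 -0.004 -0.124 -0.078 0.122 0.005 45;-0.0055 -0.004 -0.124 -0.078 0.122 0.005 45"}}

```text
time_s: 9.15
position: [0.543, -0.2333, 0.1486]
eef_rot: [-0.187, 0.455, 0.804, -0.334]
ft_force: [0.1, 0.0, 0.1]
width: 0.0412
```

```bash
python3 snap.py 8 wrist
```

```text
[ 0.543  -0.2333  0.1486] [0.07 0.04 0.15] 0.04116061130992012 [-0.26   0.897  0.999 -0.553  1.811 -0.777]
[[-0.517  0.607 -0.604]
 [ 0.856  0.364 -0.367]
 [-0.003 -0.707 -0.707]]
```

View pics/wrist8.png

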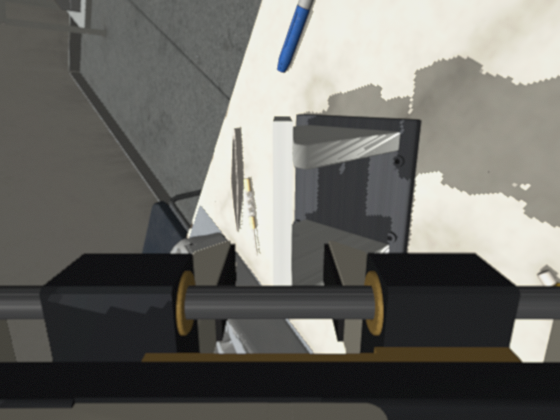

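The plate is seen edge-on at columns 273–295, and the fingers are centred at about 280. I'll slide the fingers down over the upper edge with a 2 mm correction.

Request:
{"method": "drive_tool", "body": {"plan": "-0.012 -0.007 -0.0145 0 0 0 45;-0.026 -0.015 -0.031 0 0 0 45;-0.038 -0.0222 -0.0455 0 0 0 45;-0.047 -0.0275 -0.0565 0 0 0 45;-0.052 -0.0305 -0.0625 0 0 0 45;-0.0547 -0.032 -0.0657 0 0 0 45;-0.0547 -0.032 -0.0657 0 0 0 45"}}

```text
time_s: 9.78
position: [0.4886, -0.2648, 0.082]
eef_rot: [-0.187, 0.454, 0.805, -0.334]
ft_force: [0.6, 0.7, -0.6]
width: 0.0415
```

```bash
python3 snap.py 9 wrist
```

```text
[ 0.4886 -0.2648  0.082 ] [ 0.56  0.68 -0.57] 0.04150208481382972 [-0.324  0.885  1.23  -0.572  1.594 -0.709]
[[-0.518  0.606 -0.604]
 [ 0.855  0.364 -0.368]
 [-0.003 -0.707 -0.707]]
```

View pics/wrist9.png

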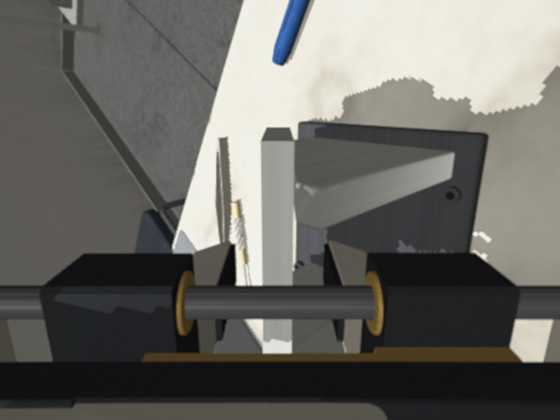

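Plate centred between fingers (columns 262–295). Grip it now.

Request:
{"method": "drive_tool", "body": {"plan": "0 0 0 0 0 0 30;0 0 0 0 0 0 15;0 0 0 0 0 0 5;0 0 0 0 0 0 0;0 0 0 0 0 0 0;0 0 0 0 0 0 0;0 0 0 0 0 0 0"}}

```text
time_s: 10.42
position: [0.4875, -0.265, 0.0826]
eef_rot: [-0.188, 0.454, 0.804, -0.336]
ft_force: [-4.9, -1.4, 7.7]
width: 0.0119
```

```bash
python3 - <<'E'
from rig import bot
from h import *
q=quat(bot.observe()["eef_rot"])
a=np.radians(96.0); Y=np.array([np.cos(a),np.sin(a),0]);Z=np.array([0,0,-1.])
A=R.from_matrix(np.c_[np.cross(Y,Z),Y,Z]); rv=(A*q.inv()).as_rotvec();print(rv.round(4),np.degrees(np.linalg.norm(rv)))
E
```

```text
[ 0.7457 -0.368   1.0705] 77.66684528098875
```

Request:
{"method": "drive_tool", "body": {"plan": "0 0 0.006 0 0 0 0;0 0 0.02 0 0 0 0;0 0 0.045 0 0 0 0;0 0 0.08 0 0 0 0;0 0 0.115 0 0 0 0;0 0 0.14 0 0 0 0;0 0 0.14 0 0 0 0"}}

```text
time_s: 11.0
position: [0.4902, -0.2649, 0.2275]
eef_rot: [-0.182, 0.456, 0.805, -0.334]
ft_force: [0.7, -1.2, -1.9]
width: 0.0116
```

```bash
python3 snap.py 10 wrist
```

```text
[ 0.4902 -0.2649  0.2275] [ 0.66 -1.17 -1.94] 0.011623882679219962 [-0.323  0.732  1.109 -0.592  1.817 -0.856]
[[-0.518  0.612 -0.597]
 [ 0.855  0.362 -0.371]
 [-0.011 -0.703 -0.711]]
```

View pics/wrist10.png

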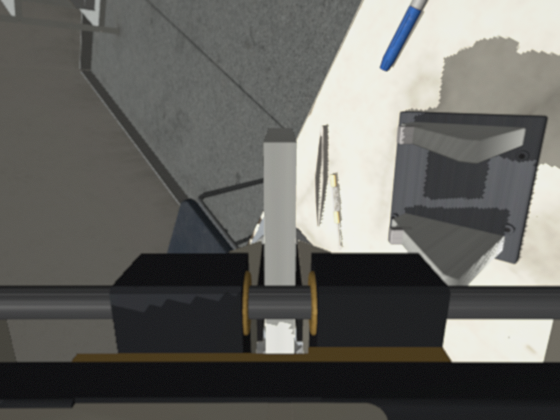

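Request:
{"method": "drive_tool", "body": {"plan": "0.005 0.02 0 0.746 -0.368 1.07 0;0.01 0.045 0 0.746 -0.368 1.07 0;0.015 0.07 0 0.746 -0.368 1.07 0;0.02 0.095 0 0.746 -0.368 1.07 0;0.025 0.12 0 0.746 -0.368 1.07 0;0.03 0.145 0 0.746 -0.368 1.07 0;0.035 0.17 0 0.746 -0.368 1.07 0;0.04 0.195 0 0.746 -0.368 1.07 0;0.045 0.22 0 0.746 -0.368 1.07 0;0.0488 0.2466 0 0.746 -0.368 1.07 0"}}

```text
time_s: 11.88
position: [0.5365, -0.0161, 0.2198]
eef_rot: [-0.016, -0.014, 0.999, -0.025]
ft_force: [0.3, -0.4, -3.4]
width: 0.0118
```

```bash
python3 - <<'E'
from rig import bot
from h import *
o=bot.observe()
q=quat(o["eef_rot"])
a=np.radians(96.0); Y=np.array([np.cos(a),np.sin(a),0]);Z=np.array([0,0,-1.])
A=R.from_matrix(np.c_[np.cross(Y,Z),Y,Z]); rv=(A*q.inv()).as_rotvec();print(rv.round(4),o["position"],o["joint_positions"].round(2),o["joint_vel"].round(2))
E
```

```text
[ 0.051  -0.0295  0.0775] [ 0.53645715 -0.01614539  0.21977505] [-0.14  0.39  1.48 -0.06  1.3  -1.72] [ 0.11 -0.23  0.29  0.86 -0.44 -1.28]
```

Request:
{"method": "drive_tool", "body": {"plan": "0 0 -0.02 0.058 -0.029 0.084 0;0 0 -0.05 0.058 -0.029 0.084 0;0 0 -0.08 0.058 -0.029 0.084 0;0 0 -0.1 0.058 -0.029 0.084 0;0 0 -0.1 0.058 -0.029 0.084 0;0 0 -0.1 0.058 -0.029 0.084 0"}}

```text
time_s: 12.38
position: [0.5358, -0.0175, 0.1194]
eef_rot: [-0.002, -0.053, 0.999, 0.002]
ft_force: [1.4, -0.5, -2.8]
width: 0.0118
```

```bash
python3 snap.py 11 wrist scene top
```

```text
[ 0.5358 -0.0175  0.1194] [ 1.37 -0.53 -2.83] 0.011820157298334334 [-0.178  0.474  1.639  0.004  1.034 -1.857]
[[-0.994 -0.106 -0.005]
 [-0.106  0.994  0.004]
 [ 0.004  0.005 -1.   ]]
```

View pics/wrist11.png

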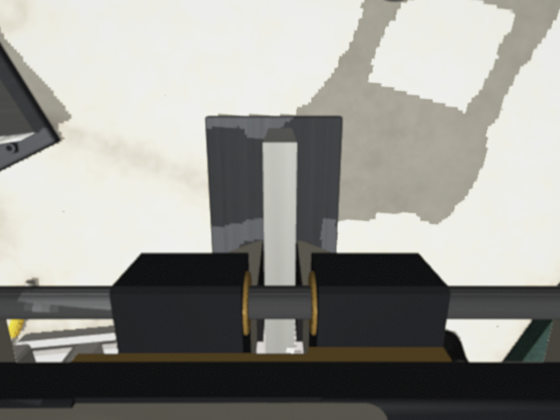

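View pics/scene11.png

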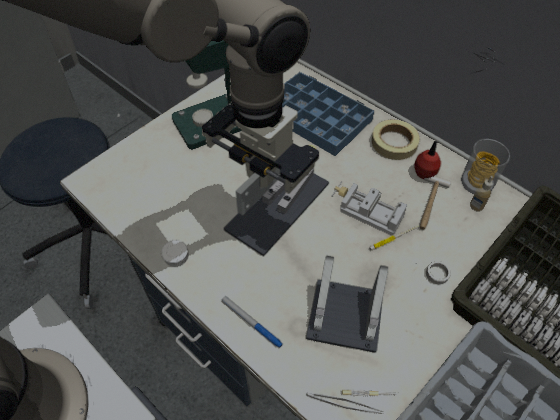

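```bash
python3 - <<'E'
from rig import bot
from h import *
W=dict(np.load("wrist11.npz")); im=W["im"]
cv2.imwrite("pics/w11c.png",cv2.resize(im[105:260,195:355,::-1],None,fx=4,fy=4,interpolation=cv2.INTER_CUBIC))
E
```

```text
(no output)
```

View pics/w11c.png

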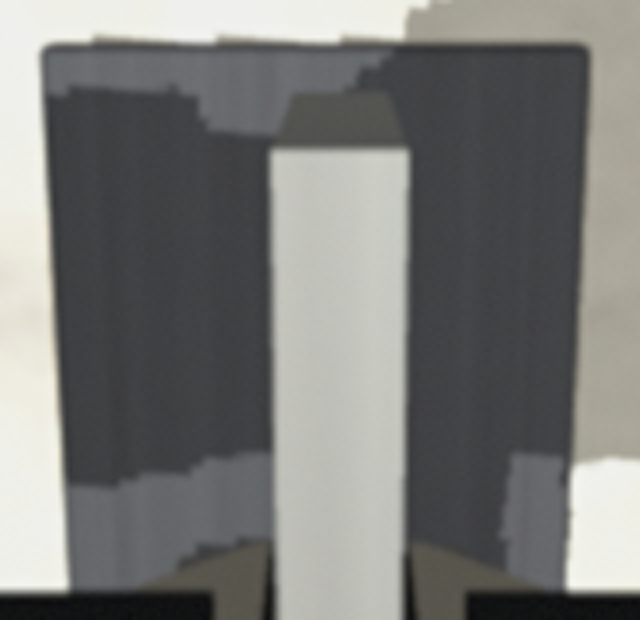

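```bash
python3 - <<'E'
from rig import bot
from h import *
W={k:v for k,v in np.load("wrist11.npz").items()}
def px(p): return (np.array(p,float)+.5)/4-.5+[195,105]
b=onplane(W,px([(43,46),(588,46),(70,580),(567,560)]),.010); print("base trailing corners -y,+y",b.round(4),((b[0]+b[1])/2).round(4),np.linalg.norm(b[1]-b[0]))
print("yaws",[np.degrees(np.arctan2(v[1],v[0])).round(2) for v in (b[1]-b[0],b[2]-b[0],b[3]-b[1])])
p=onplane(W,px([(271,150),(411,148),(275,590),(405,590)]),.1475); print("plate top trailing",p.round(4),np.linalg.norm(p[1]-p[0]))
pb=onplane(W,px([(292,93),(387,93)]),.0875);print("plate bottom trailing",pb.round(4),np.linalg.norm(pb[1]-pb[0]))
print("yaws",[np.degrees(np.arctan2(v[1],v[0])).round(2) for v in (p[1]-p[0],p[2]-p[0],p[3]-p[1])])
c,s=np.cos(np.radians(6)),np.sin(np.radians(6))
for o in([.5671,-.0184],):
  for q in (b,p,pb): d=q[:,:2]-o; print(np.c_[d@[c,s],d@[-s,c]].round(4))
E
```

```text
base trailing corners -y,+y [[ 0.4786 -0.0759  0.01  ]
 [ 0.4684  0.021   0.01  ]
 [ 0.5811 -0.0654  0.01  ]
 [ 0.5667  0.032   0.01  ]] [ 0.4735 -0.0274  0.01  ] 0.09744501748801059
yaws [np.float64(96.05), np.float64(5.84), np.float64(6.35)]
plate top trailing [[ 0.4767 -0.0298  0.1475]
 [ 0.4752 -0.0175  0.1475]
 [ 0.5185 -0.0255  0.1475]
 [ 0.5172 -0.013   0.1475]] 0.01237983570661879
plate bottom trailing [[ 0.4762 -0.0295  0.0875]
 [ 0.4749 -0.0174  0.0875]] 0.012164641842101268
yaws [np.float64(96.84), np.float64(5.85), np.float64(6.06)]
[[-0.094  -0.0479]
 [-0.0941  0.0495]
 [ 0.009  -0.0482]
 [ 0.0048  0.0501]]
[[-0.0911 -0.0018]
 [-0.0913  0.0105]
 [-0.049  -0.0019]
 [-0.049   0.0106]]
[[-0.0916 -0.0015]
 [-0.0916  0.0107]]
```

Request:
{"method": "drive_tool", "body": {"plan": "0 0 -0.02 0 0 0 0;0 0 -0.04 0 0 0 0;0 0 -0.055 0 0 0 0;0 0 -0.065 0 0 0 0;0 0 -0.071 0 0 0 0;0 0 -0.074 0 0 0 0;0 0 -0.074 0 0 0 0"}}

```text
time_s: 13.12
position: [0.5375, -0.0178, 0.0473]
eef_rot: [0.0, -0.053, 0.999, 0.002]
ft_force: [0.9, -0.9, -2.7]
width: 0.0118
```

```bash
python3 snap.py 12 wrist scene; python3 -c "
import numpy as np,cv2
s=np.load('scene12.npz')['im'][:,:,::-1]
cv2.imwrite('pics/s12c.png',cv2.resize(s[120:260,200:340],None,fx=4,fy=4,interpolation=cv2.INTER_CUBIC))"
```

```text
[ 0.5375 -0.0178  0.0473] [ 0.87 -0.91 -2.7 ] 0.011783062600141822 [-0.178  0.574  1.707  0.005  0.861 -1.858]
[[-0.994 -0.106  0.001]
 [-0.106  0.994  0.003]
 [-0.001  0.003 -1.   ]]
```

View pics/wrist12.png

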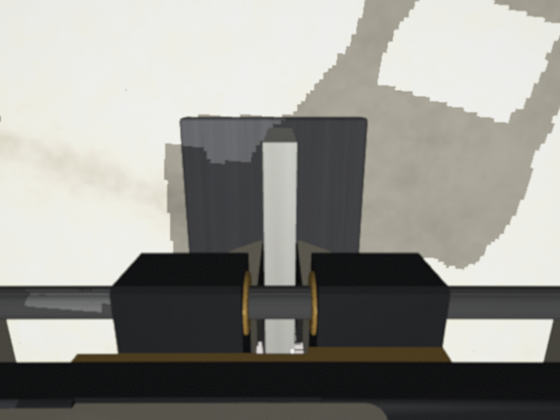

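View pics/s12c.png

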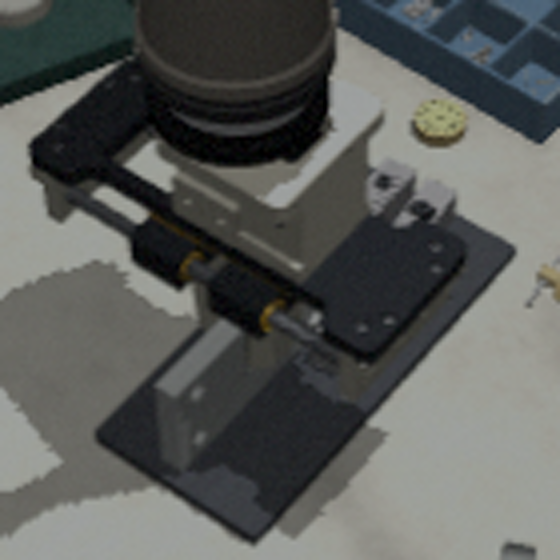

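Request:
{"method": "drive_tool", "body": {"plan": "0 0 -0.0015 0 0 0 0;0 0 -0.003 0 0 0 0;0 0 -0.004 0 0 0 0;0 0 -0.005 0 0 0 0;0 0 -0.005 0 0 0 0"}}

```text
time_s: 13.63
position: [0.5371, -0.0178, 0.0419]
eef_rot: [0.0, -0.053, 0.999, 0.002]
ft_force: [-0.1, 0.3, -2.8]
width: 0.0119
```

Request:
{"method": "drive_tool", "body": {"plan": "0 0 -0.0006 0 0 0 0;0 0 -0.0012 0 0 0 0;0 0 -0.0018 0 0 0 0;0 0 -0.0018 0 0 0 0"}}

```text
time_s: 13.97
position: [0.537, -0.0178, 0.0415]
eef_rot: [0.0, -0.053, 0.999, 0.002]
ft_force: [-6.3, -0.1, 9.4]
width: 0.0118
```

Request:
{"method": "drive_tool", "body": {"plan": "0 0 0.001 0 0 0 0;-0.0001 0.0007 0.001 0 0 0 0;-0.0001 0.0014 0.001 0 0 0 0;-0.0002 0.0014 0.001 0 0 0 0"}}

```text
time_s: 14.3
position: [0.5375, -0.0167, 0.0415]
eef_rot: [0.001, -0.053, 0.999, 0.001]
ft_force: [-1.3, -3.1, 1.2]
width: 0.0117
```

Request:
{"method": "drive_tool", "body": {"plan": "-0.0001 0.0005 0 0 0 0 0;-0.0001 0.001 0 0 0 0 0;-0.0001 0.001 0 0 0 0 0"}}

```text
time_s: 14.55
position: [0.5375, -0.0159, 0.0415]
eef_rot: [0.001, -0.053, 0.999, 0.001]
ft_force: [0.6, -5.0, 2.2]
width: 0.0119
```

Request:
{"method": "drive_tool", "body": {"plan": "0 0.0004 0 0 0 0 0;-0.0001 0.0008 0 0 0 0 0;-0.0001 0.0008 0 0 0 0 0"}}

```text
time_s: 14.8
position: [0.5375, -0.0157, 0.0415]
eef_rot: [0.001, -0.053, 0.999, 0.001]
ft_force: [0.7, -7.9, 1.8]
width: 0.0119
```

Request:
{"method": "drive_tool", "body": {"plan": "0 -0.0005 0 0 0 0 0;0 -0.0005 0 0 0 0 0;0 -0.0005 0 0 0 0 25;0 -0.0005 0 0 0 0 40;0 -0.0005 0 0 0 0 45;0 -0.0005 0 0 0 0 45;0 -0.0005 0 0 0 0 45"}}

```text
time_s: 15.38
position: [0.5366, -0.0147, 0.041]
eef_rot: [-0.0, -0.053, 0.999, 0.002]
ft_force: [-0.0, -0.3, 0.7]
width: 0.0394
```

```bash
python3 snap.py 13 wrist scene; python3 -c "
import numpy as np,cv2
s=np.load('wrist13.npz')['im'][:,:,::-1]
cv2.imwrite('pics/w13c.png',cv2.resize(s[100:300,160:390],None,fx=3.4,fy=3,interpolation=cv2.INTER_CUBIC))"
```

```text
[ 0.5366 -0.0147  0.041 ] [-0.05 -0.27  0.68] 0.039413513591845216 [-0.173  0.582  1.714  0.005  0.847 -1.853]
[[-0.994 -0.106 -0.   ]
 [-0.106  0.994  0.004]
 [ 0.     0.004 -1.   ]]
```

View pics/w13c.png

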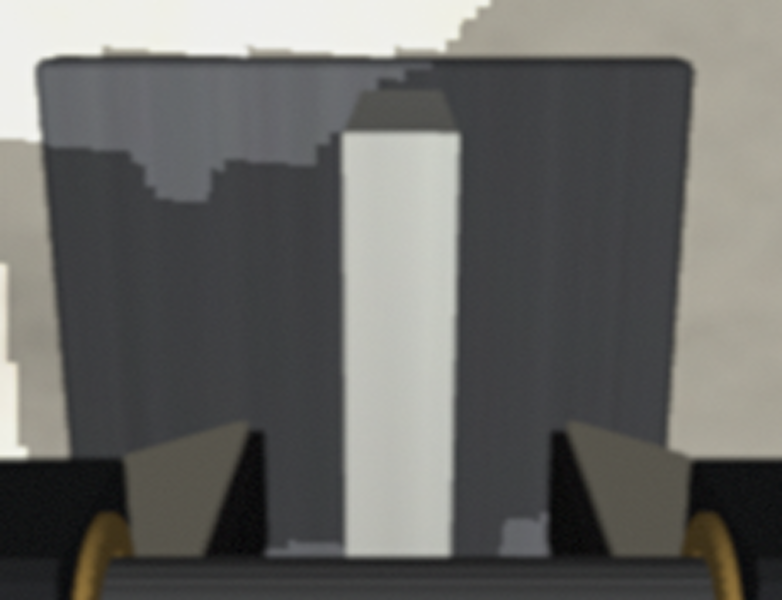

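Request:
{"method": "drive_tool", "body": {"plan": "0 0 0.02 0 0 0 45;0 0 0.05 0 0 0 45;0 0 0.09 0 0 0 45;-0.02 -0.002 0.11 0 0 0 30;-0.05 -0.006 0.11 0 0 0 0;-0.087 -0.010 0.11 0 0 0 0;-0.087 -0.010 0.11 0 0 0 0;-0.087 -0.010 0.11 0 0 0 0"}}

```text
time_s: 16.15
position: [0.4482, -0.0249, 0.1515]
eef_rot: [-0.0, -0.053, 0.999, 0.002]
ft_force: [1.7, -0.3, 1.1]
width: 0.0128
```

```bash
python3 snap.py 14 wrist scene top; python3 -c "
import numpy as np,cv2
s=np.load('scene14.npz')['im'][:,:,::-1]
cv2.imwrite('pics/s14c.png',cv2.resize(s[120:260,200:340],None,fx=4,fy=4,interpolation=cv2.INTER_CUBIC))"
```

```text
[ 0.4482 -0.0249  0.1515] [ 1.72 -0.26  1.14] 0.012810815802976492 [-0.229  0.288  1.835  0.004  1.02  -1.908]
[[-0.994 -0.105 -0.001]
 [-0.105  0.994  0.004]
 [ 0.     0.004 -1.   ]]
```

View pics/wrist14.png

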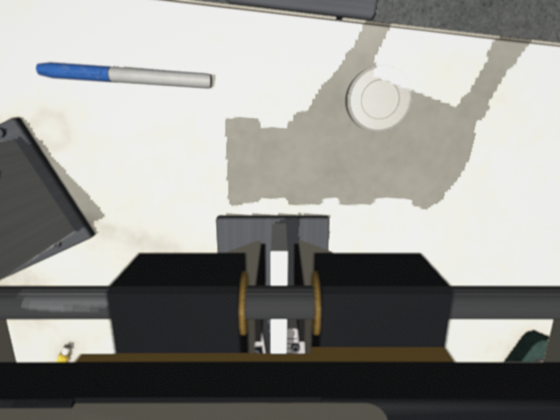

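View pics/s14c.png

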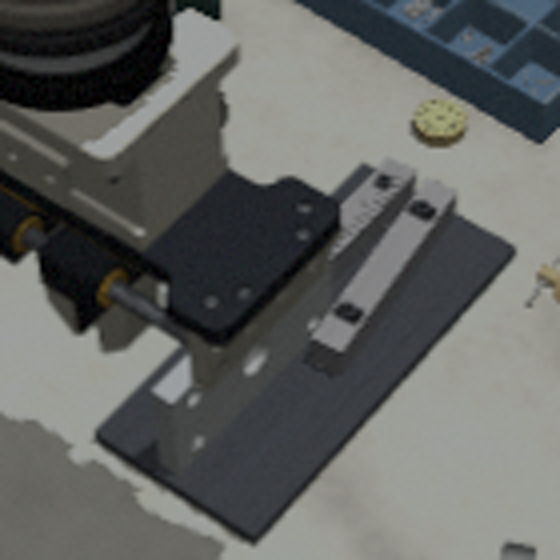

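Request:
{"method": "drive_tool", "body": {"plan": "0 0.001 -0.04 0 0 0 0;0 0.001 -0.08 0 0 0 0;0 0.001 -0.11 0 0 0 0;0 0.001 -0.126 0 0 0 0;0 0.001 -0.126 0 0 0 0;0.005 0.0015 -0.126 0 0 0 0;0.008 0.0018 -0.126 0 0 0 0;0.01 0.002 -0.126 0 0 0 0;0.01 0.002 -0.126 0 0 0 0"}}

```text
time_s: 17.05
position: [0.4616, -0.0233, 0.0265]
eef_rot: [0.002, -0.053, 0.999, 0.001]
ft_force: [0.7, -0.8, 0.3]
width: 0.0008
```

```bash
python3 snap.py 15 scene; python3 -c "
import numpy as np,cv2
s=np.load('scene15.npz')['im'][:,:,::-1]
cv2.imwrite('pics/s15c.png',cv2.resize(s[120:260,200:340],None,fx=4,fy=4,interpolation=cv2.INTER_CUBIC))"
```

```text
[ 0.4616 -0.0233  0.0265] [ 0.69 -0.8   0.33] 0.0007893575488641805 [-0.219  0.508  1.935  0.005  0.696 -1.9  ]
[[-0.994 -0.106  0.004]
 [-0.106  0.994  0.003]
 [-0.004  0.002 -1.   ]]
```

View pics/s15c.png

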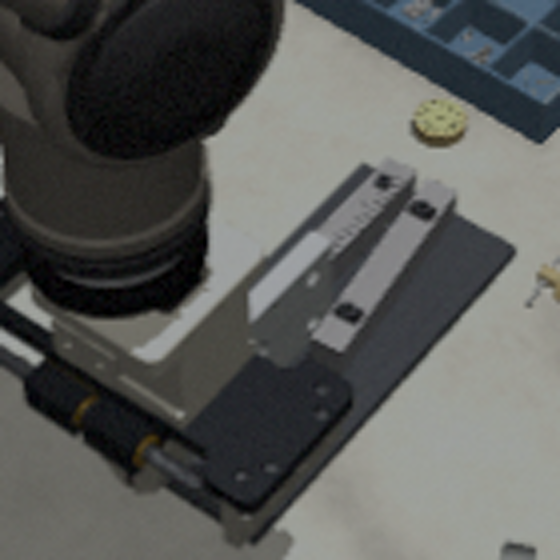

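Request:
{"method": "drive_tool", "body": {"plan": "0.002 0.0002 0 0 0 0 0;0.004 0.0004 0 0 0 0 0;0.006 0.0006 0 0 0 0 0;0.008 0.0008 0 0 0 0 0;0.01 0.001 0 0 0 0 0;0.012 0.0013 0 0 0 0 0;0.014 0.0015 0 0 0 0 0;0.016 0.0017 0 0 0 0 0"}}

```text
time_s: 17.77
position: [0.4757, -0.0213, 0.0251]
eef_rot: [-0.0, -0.053, 0.999, 0.002]
ft_force: [-3.2, -0.9, 0.9]
width: 0.0001
```

Request:
{"method": "drive_tool", "body": {"plan": "0.002 0.0002 0 0 0 0 0;0.004 0.0004 0 0 0 0 0;0.006 0.0006 0 0 0 0 0;0.008 0.0008 0 0 0 0 0;0.01 0.001 0 0 0 0 0;0.012 0.0013 0 0 0 0 0;0.014 0.0015 0 0 0 0 0;0.016 0.0017 0 0 0 0 0"}}

```text
time_s: 18.43
position: [0.4921, -0.0197, 0.0252]
eef_rot: [0.0, -0.053, 0.999, 0.002]
ft_force: [-1.6, -0.4, -1.0]
width: 0.0004
```

```bash
python3 snap.py 16 scene top; python3 -c "
import numpy as np,cv2
s=np.load('scene16.npz')['im'][:,:,::-1]
cv2.imwrite('pics/s16c.png',cv2.resize(s[120:260,200:340],None,fx=4,fy=4,interpolation=cv2.INTER_CUBIC))"
```

```text
[ 0.4921 -0.0197  0.0252] [-1.61 -0.43 -0.96] 0.00037668436471161775 [-0.198  0.55   1.85   0.005  0.742 -1.879]
[[-0.994 -0.106  0.   ]
 [-0.106  0.994  0.004]
 [-0.001  0.003 -1.   ]]
```

View pics/s16c.png

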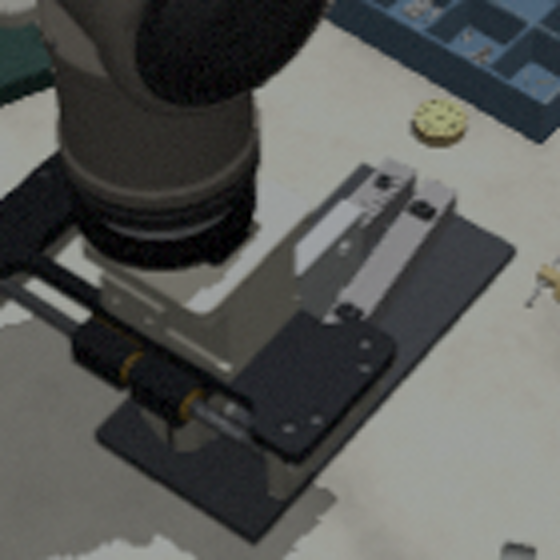

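Request:
{"method": "drive_tool", "body": {"plan": "0.002 0.0002 0 0 0 0 0;0.004 0.0004 0 0 0 0 0;0.006 0.0006 0 0 0 0 0;0.008 0.0008 0 0 0 0 0;0.01 0.001 0 0 0 0 0;0.01 0.001 0 0 0 0 0"}}

```text
time_s: 19.03
position: [0.5024, -0.0187, 0.0253]
eef_rot: [0.001, -0.053, 0.999, 0.002]
ft_force: [-1.2, -0.1, 1.1]
width: 0.0003
```

Request:
{"method": "drive_tool", "body": {"plan": "0.0015 0.00016 0 0 0 0 0;0.003 0.0003 0 0 0 0 0;0.0045 0.0005 0 0 0 0 0;0.006 0.0006 0 0 0 0 0"}}

```text
time_s: 19.37
position: [0.5068, -0.0182, 0.0252]
eef_rot: [-0.001, -0.053, 0.999, 0.002]
ft_force: [-8.5, -3.7, 6.2]
width: 0.0003
```

Request:
{"method": "drive_tool", "body": {"plan": "0.001 0.0001 0 0 0 0 0;0.002 0.0002 0 0 0 0 0;0.003 0.0003 0 0 0 0 0"}}

```text
time_s: 19.62
position: [0.5092, -0.018, 0.0251]
eef_rot: [-0.002, -0.053, 0.999, 0.002]
ft_force: [-9.7, -3.0, 5.9]
width: 0.0006
```

Request:
{"method": "drive_tool", "body": {"plan": "0.001 0.0001 0 0 0 0 0;0.002 0.0002 0 0 0 0 0;0.003 0.0003 0 0 0 0 0;0.003 0.0003 0 0 0 0 0"}}

```text
time_s: 19.95
position: [0.5107, -0.0179, 0.0251]
eef_rot: [-0.003, -0.053, 0.999, 0.002]
ft_force: [-14.7, -5.3, 10.5]
width: 0.0004
```

Request:
{"method": "drive_tool", "body": {"plan": "0.001 0.0001 0 0 0 0 0;0.0015 0.0002 0 0 0 0 0;0.0015 0.0002 0 0 0 0 0"}}

```text
time_s: 20.2
position: [0.5108, -0.0178, 0.025]
eef_rot: [-0.005, -0.053, 0.999, 0.002]
ft_force: [-19.5, -7.1, 14.5]
width: 0.0009
```

```bash
python3 snap.py 17 scene wrist; python3 -c "
import numpy as np,cv2
s=np.load('scene17.npz')['im'][:,:,::-1]
cv2.imwrite('pics/s17c.png',cv2.resize(s[120:260,200:340],None,fx=4,fy=4,interpolation=cv2.INTER_CUBIC))"
```

```text
[ 0.5108 -0.0178  0.025 ] [-19.51  -7.08  14.48] 0.0008976672082410136 [-0.186  0.578  1.79   0.002  0.784 -1.865]
[[-0.994 -0.107 -0.01 ]
 [-0.107  0.994  0.003]
 [ 0.009  0.004 -1.   ]]
```

View pics/s17c.png

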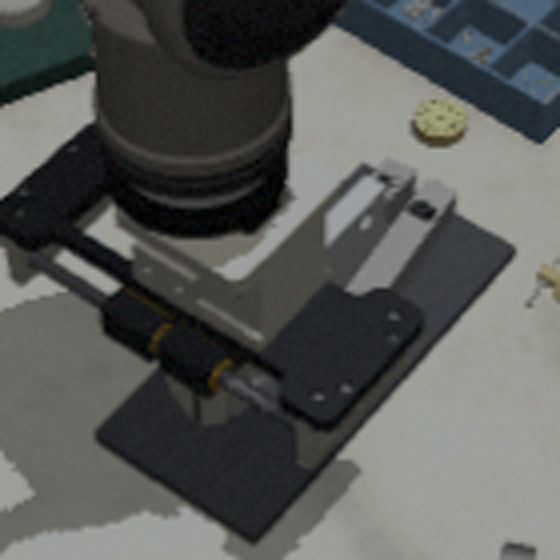

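View pics/wrist17.png

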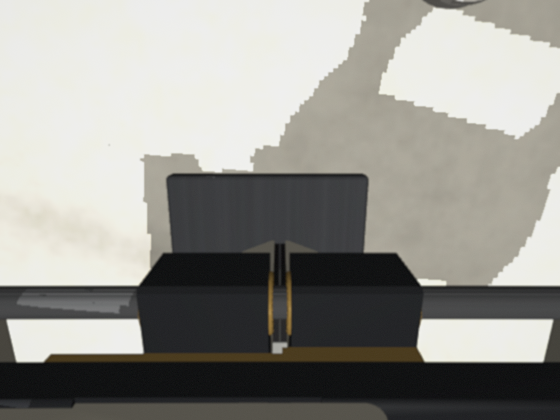

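It stopped dead with the push at about 20 N. Backing off and checking.

Request:
{"method": "drive_tool", "body": {"plan": "-0.002 -0.0002 0 0 0 0 0;-0.004 -0.0004 0 0 0 0 0;-0.008 -0.0008 0 0 0 0 0;-0.02 -0.002 0 0 0 0 0;-0.05 -0.005 0.01 0 0 0 0;-0.07 -0.007 0.05 0 0 0 0;-0.09 -0.009 0.09 0 0 0 0;-0.11 -0.009 0.13 0 0 0 0;-0.14 -0.009 0.16 0 0 0 0;-0.14 -0.009 0.16 0 0 0 0"}}

```text
time_s: 21.13
position: [0.3749, -0.0264, 0.1894]
eef_rot: [0.004, -0.053, 0.999, 0.001]
ft_force: [1.3, 0.7, 0.8]
width: 0.0009
```

```bash
python3 snap.py 18 scene wrist top; python3 -c "
import numpy as np,cv2
s=np.load('scene18.npz')['im'][:,:,::-1]
cv2.imwrite('pics/s18c.png',cv2.resize(s[140:260,210:335],None,fx=5.5,fy=5,interpolation=cv2.INTER_CUBIC))
s=np.load('top18.npz')['im'][:,:,::-1]
cv2.imwrite('pics/t18c.png',cv2.resize(s[140:260,235:315],None,fx=5,fy=5,interpolation=cv2.INTER_CUBIC))"
```

```text
[ 0.3749 -0.0264  0.1894] [1.27 0.69 0.8 ] 0.0008565409897517498 [-0.278  0.103  1.955  0.004  1.076 -1.957]
[[-0.994 -0.106  0.007]
 [-0.106  0.994  0.002]
 [-0.008  0.001 -1.   ]]
```

View pics/s18c.png

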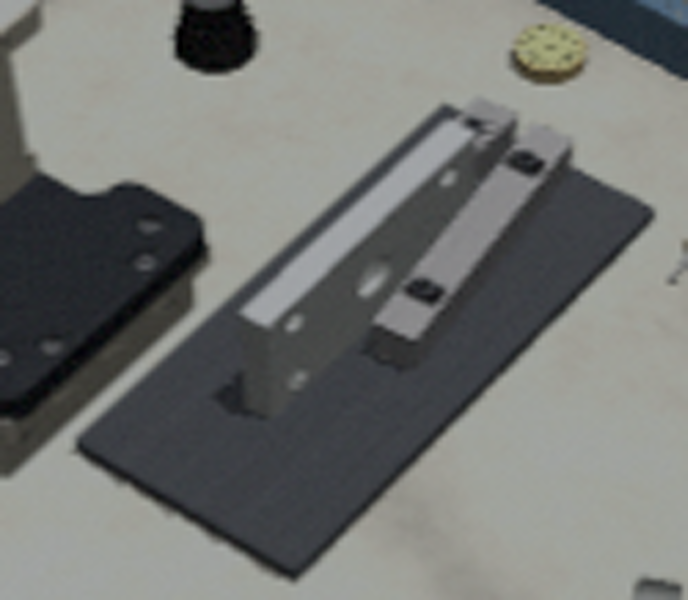

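View pics/t18c.png

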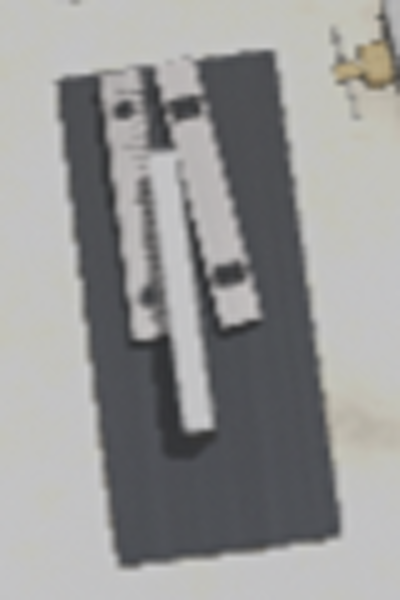

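```bash
python3 - <<'E'
import numpy as np,cv2
for n,x,y,w,h,k in(("top",255,160,40,72,8),("scene",245,160,65,65,9)):
    s=np.load(n+'18.npz')['im'][:,:,::-1]
    cv2.imwrite(f'pics/{n}18z.png',cv2.resize(s[y:y+h,x:x+w],None,fx=k,fy=k,interpolation=cv2.INTER_CUBIC))
E
```

```text
(no output)
```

View pics/top18z.png

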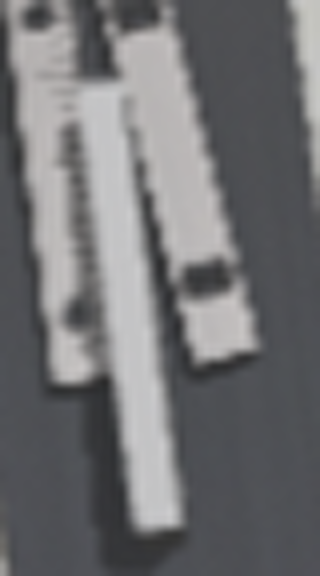

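View pics/scene18z.png

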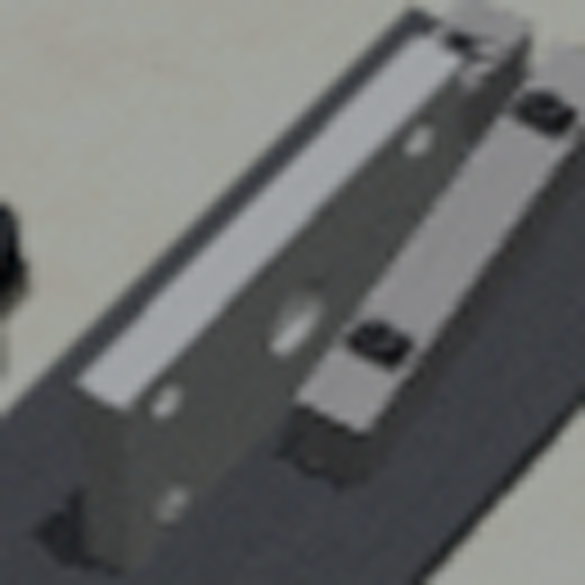

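View pics/wrist18.png

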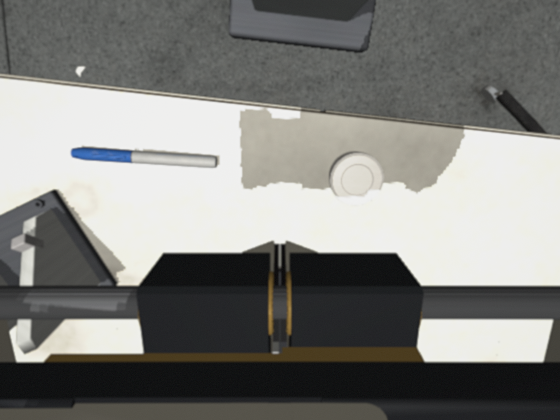

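```bash
python3 - <<'E'
from rig import bot
from h import *
T=bot.camera_params("top");S=bot.camera_params("scene")
def px(p,k,ox,oy): return (np.array(p,float)+.5)/k-.5+[ox,oy]
o=np.array([.5671,-.0184]);c,s=np.cos(np.radians(6.03)),np.sin(np.radians(6.03))
def L(P): d=P[:,:2]-o; return (np.c_[d@[c,s],d@[-s,c]]*1000).round(1)
print("top plate +y lead, -y lead, -y trail, +y trail",L(onplane(T,px([(78,84),(122,80),(184,524),(134,531)],8,255,160),.070)))
print("scene",L(onplane(S,px([(426,33),(467,58),(127,408),(78,380)],9,245,160),.070)))
print("scene bottom trail -y",L(onplane(S,px([(128,572),(90,550)],9,245,160),.010)))
E
```

```text
top plate +y lead, -y lead, -y trail, +y trail [[ 74.6  10.5]
 [ 74.1  -1.3]
 [-45.6  -1.9]
 [-45.6  11.3]]
scene [[ 74.4  10.5]
 [ 73.9  -1. ]
 [-45.9  -1.4]
 [-46.4  11.1]]
scene bottom trail -y [[-46.2   0.6]
 [-46.6  10.8]]
```

```bash
python3 -c "
from rig import bot
print(bot.close_job())"
```

```text
the job is handed in; nothing more can be done
None
```

The plate is wedged in the taper gauge, standing on its long edge against the straight fence, and the job is handed in at about 21.3 s.

**What I did:** I picked the plate up by its long edges, leaned it on the 45° rest and let go. I then took it by its raised upper edge across the thickness, stood it in the gauge mouth against the straight fence and let go again. Last, I pushed its end along the slot with shut fingers. It slid at up to about 10 N, then stopped dead, moving 0.1 mm while the push rose to about 20 N, so I backed off and left it.

**Last checks, from the top and scene cameras:**
- **Position:** the leading end is about 74–75 mm past the mouth, inside the expected 71–96 mm.
- **Fence:** the face is at y = 10.5 mm at the leading end and 11.1–11.3 mm at the trailing end, against the fence at about 11 mm. It is flat to within the measuring error of about 0.5 mm.
- **Upright:** it stands upright within measuring error.
- **Clear:** the arm stood about 0.1 m or more clear of the plate, with no contact force.

**Disagreements:** my image-based slot width (about 20.6 mm at the mouth) would put the wedge near 72 mm. That is 2–3 mm short of where the plate stopped, which a slot-width error of about 0.3–0.4 mm would explain. I did not try pulling the plate to test the wedge. Just before I backed off there was also an unexpected upward force of about 14 N on the tool, so the fingers were pressing the plate down.

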